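# Clear the setting gauge, load a printed hub and index it under the insert press

### The job

Take the setting gauge off the five-nest dial and stand it upright in the steel parts dish, then stand the printed hub that waits on the bench in the nest this leaves empty; lower both into place, don't drop them. Then pull the dial's sprung black knob up, turn it and let it drop into its detent, so that the dial comes to rest with this hub under the tip of the insert press and the knob fully home. The four finished hubs stay in their nests, and everything else on the bench stays where it is.

Things in the scene. Friction and masses are not known exactly. Their poses are not given: they have to be found in the camera images.
- new_hub: The hub to load: solid grey printed part, standing upright: round body 60 mm in diameter, 30 mm high, with a central boss 26 mm in diameter rising to 44 mm above the underside; 60 to 130 g. The hole in the boss is plain black. Lower edge chamfered 3 mm. Origin: centre of the underside; z up. Starts on the bench (height 0), to the robot's right, between wash bottle and spray can.
- setting_gauge: Aluminium setting gauge, upright in one of the nests 1 to 4 of the dial, loose: round foot 60 mm in diameter and 16 mm high, on it a round column 34 mm in diameter that ends 80 mm above the underside; 0.22 to 0.37 kg. Origin: centre of the underside; z up; yaw does not matter.
- parts_dish: Round shallow steel parts dish, fixed on the bench to the robot's front left. Origin: its centre at bench height. Its flat floor is 6 mm above the bench and 114 mm across; its rim, 128 mm across, ends 18 mm above the bench.
- dial_fixture: Fixed dial fixture with insert press, on the bench. Origin: on the vertical axis of dial and knob, at bench height; the press stands towards its +y. Round base 300 mm across; above it the dial, an aluminium disc 324 mm across, its top 44 mm above the bench, with five nests, and the index knob in the middle.
- press_point (a point): Straight below the press tip, at the height of the nest floors (48 mm above the bench), 115 mm from the dial axis; does not turn. A finished hub stands there at the start. The press tool above it is vertical and fixed: its tip is 143 mm above the bench, 10 mm across, from 232 mm up 20 mm, at 281 to 305 mm in a 28 mm clamp on an arm 26 mm wide out to the column.
- column_top (a point): Centre of the top of the press column, fixed: 40 mm square, 336 mm high, 225 mm from the dial axis; its foot block is 110 mm wide and ends 260 mm from the axis. A feed handle sticks out sideways near its top (296 mm high), to the fixture's +x, ending in a ball 96 mm out.
- nest0 (a point): Centre of the floor of nest 0, on the dial (turns with it): 48 mm above the bench, 115 mm from the dial axis. Nests lie 72 degrees apart, numbered counterclockwise from above; nest 0 starts under the press. Nest: black pad 84 mm across with four locating blocks 12 mm high, which leave a hub or the gauge 3 mm of play. They stand at 45 degrees to the radial direction: the fingers pass between them, best tangentially.
- nest1 (a point): Centre of the floor of nest 1 on the dial; as nest0.
- nest2 (a point): Centre of the floor of nest 2 on the dial; as nest0.
- nest3 (a point): Centre of the floor of nest 3 on the dial; as nest0.
- nest4 (a point): Centre of the floor of nest 4 on the dial; as nest0.
- knob_grip (a point): On the axis of knob and dial, half-way up the knob's grip; rises with it. The knob is a round black fluted grip, 44 mm in diameter, 40 mm high; home, its top is 144 mm and this point 124 mm above the bench. A 22 mm stem leads down to a crossbar (top 70 mm above the bench); two sprung posts on the dial, 46 mm either side of the axis, reach up to 98 mm and turn with it.
- index_knob (a joint): Lift of the knob, m: 0 = fully home, pin in a notch; 0.016 = top stop. Sprung: about 8.5 N to start it, 12.5 N at the stop. The ball-nosed pin sits 9.5 mm deep: lift by 11 to 15 mm to turn. Let go between notches it rests at about 0.0095; within about 6 degrees of a notch it centres itself and drops in. Knob and dial always turn together.
- dial (a joint): Angle of the dial (and knob), rad, counterclockwise positive from above; starts at 0, no stops, light friction (about 0.1 N m). Notches every 72 degrees (1.2566 rad), at 0 and its multiples; with the knob home the dial is locked.
- hub_a: A finished hub in a nest of the dial: same shape and size as the new hub, with a brass insert in its boss; loose in its nest. Origin: centre of the underside.
- hub_b: A finished hub in a nest of the dial: same shape and size as the new hub, with a brass insert in its boss; loose in its nest. Origin: centre of the underside.
- hub_c: A finished hub in a nest of the dial: same shape and size as the new hub, with a brass insert in its boss; loose in its nest. Origin: centre of the underside.
- hub_d: A finished hub in a nest of the dial: same shape and size as the new hub, with a brass insert in its boss; loose in its nest. Origin: centre of the underside.
- wash_bottle: White bottle, 60 mm in diameter, 165 mm high, 108 to 125 mm from the new hub. Origin: centre of the underside. Bystander.
- spray_can: Grey can, 54 mm in diameter, 142 mm high, on the other side of the new hub, 108 to 125 mm from it. Origin: centre of the underside. Bystander.
- insert_jar: Low jar with black lid, 58 mm in diameter, 48 mm high, about 100 mm from the new hub. Origin: centre of the underside. Bystander.
- cutters: Flush cutters lying flat, 130 mm long, 60 mm wide, 16 mm high. Bystander.
- calipers: Digital calipers lying flat, 220 mm long, 11 mm high. Bystander.
Things that resemble listed ones, but are neither listed nor needed, are in the scene too. Leave any red look-alike of the hub_a alone.

How it is judged:
On the way, in this order (a step that is already met when the one before it is completed fails the run):
1. the setting gauge stands upright in the parts dish, released (angle between setting_gauge's own z axis and vertical below 0.06 rad and horizontal distance between setting_gauge and parts_dish below 0.03 m and height (world z) of setting_gauge below 0.012 m and contact force between the fingers and setting_gauge below 0.1 N), for 0.2 s.
2. the new hub stands in a nest of the dial, released (angle between new_hub's own z axis and vertical below 0.06 rad and (distance between new_hub and nest0 below 0.006 m or distance between new_hub and nest1 below 0.006 m or distance between new_hub and nest2 below 0.006 m or distance between new_hub and nest3 below 0.006 m or distance between new_hub and nest4 below 0.006 m) and contact force between the fingers and new_hub below 0.1 N), for 0.2 s.
3. the knob is pulled clear of its notch (value of joint index_knob above 0.009 m), for 0.1 s.
At the end, for the whole second after the job is handed in: New hub in its nest under the press (axis within 7 mm of the press axis); knob home (lift under 2 mm); dial at rest; finished hubs in their nests (every hub within 6 mm of a nest centre, tilt under 0.06 rad); gauge upright in the dish, within 30 mm of its centre (angle between each of setting_gauge, new_hub, hub_a, hub_b, hub_c, hub_d's own z axis and vertical below 0.06 rad and horizontal distance between setting_gauge and parts_dish below 0.03 m and height (world z) of setting_gauge below 0.012 m and (distance between new_hub and nest0 below 0.006 m or distance between new_hub and nest1 below 0.006 m or distance between new_hub and nest2 below 0.006 m or distance between new_hub and nest3 below 0.006 m or distance between new_hub and nest4 below 0.006 m) and horizontal distance between new_hub and press_point below 0.007 m and value of joint index_knob below 0.002 m and velocity of joint dial between -0.05 and 0.05 rad/s and linear speed of new_hub below 0.02 m/s and (distance between hub_a and nest0 below 0.006 m or distance between hub_a and nest1 below 0.006 m or distance between hub_a and nest2 below 0.006 m or distance between hub_a and nest3 below 0.006 m or distance between hub_a and nest4 below 0.006 m) and (distance between hub_b and nest0 below 0.006 m or distance between hub_b and nest1 below 0.006 m or distance between hub_b and nest2 below 0.006 m or distance between hub_b and nest3 below 0.006 m or distance between hub_b and nest4 below 0.006 m) and (distance between hub_c and nest0 below 0.006 m or distance between hub_c and nest1 below 0.006 m or distance between hub_c and nest2 below 0.006 m or distance between hub_c and nest3 below 0.006 m or distance between hub_c and nest4 below 0.006 m) and (distance between hub_d and nest0 below 0.006 m or distance between hub_d and nest1 below 0.006 m or distance between hub_d and nest2 below 0.006 m or distance between hub_d and nest3 below 0.006 m or distance between hub_d and nest4 below 0.006 m)); the robot touches nothing.
It fails at once if the setting gauge is dropped: let go over the dish more than 20 mm up, or more than 20 mm above its nest (contact force between the fingers and setting_gauge below 0.02 N and (height (world z) of setting_gauge above 0.068 m or (height (world z) of setting_gauge above 0.026 m and horizontal distance between setting_gauge and parts_dish below 0.07 m))).
It fails at once if the new hub is dropped: let go more than 20 mm above the nest floor (height (world z) of new_hub above 0.068 m and contact force between the fingers and new_hub below 0.02 N).
It fails at once if a finished hub is lifted out or tipped ((height (world z) of hub_a above 0.06 m or height (world z) of hub_a below 0.038 m or angle between hub_a's own z axis and vertical above 0.25 rad) or (height (world z) of hub_b above 0.06 m or height (world z) of hub_b below 0.038 m or angle between hub_b's own z axis and vertical above 0.25 rad) or (height (world z) of hub_c above 0.06 m or height (world z) of hub_c below 0.038 m or angle between hub_c's own z axis and vertical above 0.25 rad) or (height (world z) of hub_d above 0.06 m or height (world z) of hub_d below 0.038 m or angle between hub_d's own z axis and vertical above 0.25 rad)).
It fails at once if a bystander on the bench is shoved by more than 20 mm or knocked over (distance of any of wash_bottle, spray_can, insert_jar, cutters, calipers from where it was at the start of the episode above 0.02 m or angle between any of wash_bottle, spray_can, insert_jar's own z axis and vertical above 0.3 rad).
It also fails if it takes over 70 s, if anything falls off the work surface, if the arm or the gripper's body presses on something with over 40 N, if the wrist force passes 120 N, or if a joint passes its speed limit or range.

### The arm

A 7-joint arm with a two-finger parallel gripper is mounted at the origin on the work surface. World frame = base frame: x ahead of the robot, y to its left, z up, the work surface at z = 0. Lengths are in m, angles in rad, forces in N, time in s.
With the tool pointing down it reaches from about 0.425 to 0.875 m from the base axis. Payload 4.7 kg.
Tool frame: the origin (TCP) lies midway between the tips of the shut fingers; the grasp point (between the pads) lies 19 mm behind it; z points along the fingers, y is the direction in which the jaws open and shut (so a half turn about z gives the same grasp; the last joint's range is limited). The gripper opens to 87 mm and grips with 3 to 60 N. Pads are 19 mm wide; open, the fingers measure 117 mm over their backs; the gripper's body (75 mm by 190 mm) begins 51 mm behind the grasp point.
Start: joints at [1.218, 0.321, -0.07, 1.45, 0.023, 1.371, -0.057], TCP at [0.233, -0.607, 0.223] pointing down, gripper open.
Joint ranges: [-2.86, 2.86], [-0.3, 2.09], [-1.38, 1.24], [0.06, 2.45], [-1.56, 4.7], [0.09, 2.05], [-2.69, 2.69]. Speed limits (rad/s): [2.57, 2.57, 3.14, 3.14, 3.14, 3.14, 3.14].

### API

Orientations are given as a rotation vector (axis times angle).
In Python, from bench import get_state, eyes, job gives the robot as it stands. The module is installed in compiled form; this text tells all that it offers.
- The arm moves only by the shell command python3 -m jog 'ROWS' [FORCE]. ROWS is JSON, a list that holds one entry, the list of rows, each a list of 5 numbers: the opening, from 0 (shut) to 1 (fully open), then the shift along the tool's x, y, z in units of 40 mm (1.0 is 40 mm), then the turn about the tool's z in units of 5 degrees (1.0 is 5 degrees). In form: [[[jaw, dx, dy, dz, turn], ...]]. A call has 1 to 10 rows; each row shifts and turns the commanded pose from where the row before left it, along the tool's axes as they then stand; what a row does not reach is not made up. A row lasts 1/8 s, in which the tool goes at most 62.5 mm and 10.7 degrees, less where a joint would pass 70% of its speed; a pose out of reach is approached as far as the arm can. A call is refused whole if a number of a shift passes 1 or a number of a turn 1, either way. A call with a gripper value outside its range is refused whole. The fingers move at their own pace and stop on an object; FORCE is the grip in N (left out, the last holds). Time passes only in rows, so rows that do not move let the fingers close. It gives the time, the measured TCP pose, the force and the opening at its end, in the units of the state.
- get_state(): the state, without advancing time (a new reading comes with each control period).
- eyes.get_image(name): name is "side" or "top"; returns (picture, depth): 480x640x3 uint8, red, green, blue; 480x640 float32, m along the optical axis (not along the pixel's ray), 0 where there is no reading.
- eyes.camera_params(name): a dict with "camera_matrix" (3x3 intrinsics, pixels), "pose" (4x4, takes a point from camera to world coordinates). Camera axes: x right, y down, z forward; pixel columns grow to the right and rows downward; lengths in m; the calibration is good to about 2 mm. A picture is of the moment at which its call begins. camera_params takes no time and is no camera call.
- job.close_job(): hands the job in, once; it reports no verdict.
The state is a dict: "time": time; "joint_positions": joint angles; "qd": joint speeds; "joint_torque": joint torques, N m; "position": TCP position; "tool_rot": TCP orientation; "ft_force": force on the tool from outside, world axes, zero at the start; "torque": the same for the moment, N m; "grip_width": opening from 0.0 (shut) to 1.0 (fully open).
Only numpy, scipy, OpenCV 4.12 (cv2) and the standard library are available. Lean on these libraries where they do the work, as an engineer would, in place of code of your own. Each camera call takes 0.05 s, during which the arm holds its last target. There are 200 camera calls.

## Working session

There is one attempt and no reset: what is moved stays moved. The work goes in short steps, Python scripts to look and compute and a shell command to move; the robot and the scene stay as the last step left them, time stands still between calls to the robot, and variables do not carry over. Pictures are saved under pics/ and viewed, about 8 in all and at most 12, crops included, and the job is handed in when it is done.

```bash
mkdir -p pics; python3 - <<'E'
from bench import get_state, eyes
import cv2, numpy as np
for n in("side","top"):
    im,d=eyes.get_image(n); cv2.imwrite(f"pics/{n}0.png",im[...,::-1]); np.savez(f"{n}0.npz",im=im,d=d)
    p=eyes.camera_params(n); print(n,p["camera_matrix"].round(1).tolist(),p["pose"].round(4).tolist())
s=get_state(); print({k:np.round(v,3).tolist() for k,v in s.items()})
E
```

```text
side [[611.7, 0.0, 313.7], [0.0, 611.7, 251.3], [0.0, 0.0, 1.0]] [[-0.7518, -0.4317, 0.4984, -0.3336], [-0.6591, 0.5149, -0.5481, 0.9343], [-0.02, -0.7406, -0.6717, 1.3473], [0.0, 0.0, 0.0, 1.0]]
top [[620.8, 0.0, 323.0], [0.0, 620.8, 229.2], [0.0, 0.0, 1.0]] [[0.0617, -0.9763, 0.2075, 0.2024], [-0.9981, -0.0601, 0.014, -0.0005], [-0.0013, -0.2079, -0.9781, 1.7151], [0.0, 0.0, 0.0, 1.0]]
{'time': 0.1, 'joint_positions': [1.218, 0.322, -0.07, 1.452, 0.023, 1.371, -0.057], 'qd': [0.0, -0.001, -0.002, -0.004, 0.001, 0.001, 0.0], 'joint_torque': [0.0, -49.257, -0.405, -31.34, -0.064, 0.039, 0.0], 'position': [0.233, -0.606, 0.222], 'tool_rot': [-3.087, -0.573, 0.001], 'ft_force': [0.222, 0.043, -0.186], 'torque': [0.078, 0.007, -0.035], 'grip_width': 0.999}
```

View pics/top0.png

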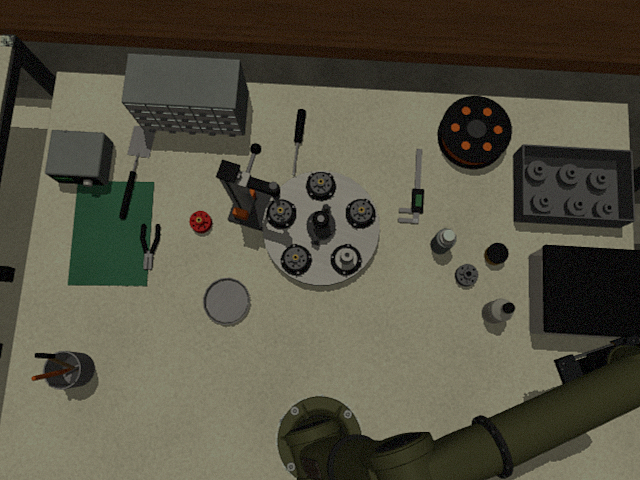

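View pics/side0.png

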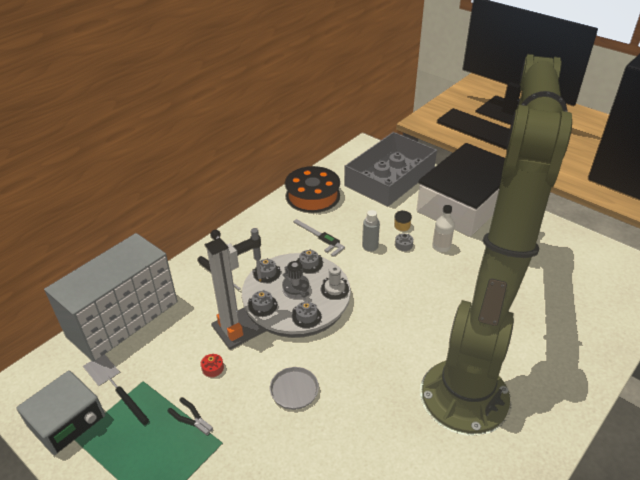

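```bash
cat > h.py <<'E'
import numpy as np, cv2
from bench import eyes, get_state
def world(n,d):
    p=eyes.camera_params(n);K,T=p["camera_matrix"],p["pose"]
    v,u=np.mgrid[:480,:640]
    c=np.stack([(u-K[0,2])/K[0,0]*d,(v-K[1,2])/K[1,1]*d,d],-1)
    W=c@T[:3,:3].T+T[:3,3]; W[d==0]=np.nan
    return W
def ray(n,u,v,z):
    p=eyes.camera_params(n);K,T=p["camera_matrix"],p["pose"]
    r=T[:3,:3]@np.linalg.solve(K,[u,v,1]); return T[:3,3]+r*(z-T[2,3])/r[2]
def blob(W,xy,r,z0,z1):
    with np.errstate(invalid='ignore'):
        m=(np.hypot(W[...,0]-xy[0],W[...,1]-xy[1])<r)&(W[...,2]>z0)&(W[...,2]<z1)
    P=W[m]
    if len(P)<8: return None
    c,R=cv2.minEnclosingCircle(P[:,:2].astype(np.float32))
    return np.round([*c,R*1000,*P.mean(0),len(P)],4)
E
python3 - <<'E'
from h import *
for n in("top","side"):
    f=np.load(n+"0.npz");W=world(n,f["d"])
    print(n)
    g=lambda u,v,z:ray("top",u,v,z)[:2]
    S=dict(dial=((321,228),.044,.19,.040,.048),knob=((321,217),.144,.035,.138,.15),gauge=((346,254),.128,.03,.122,.134),
     dish=((227,301),.01,.075,.010,.022),dishfloor=((227,301),.006,.05,.003,.009),hubbody=((467,275),.03,.045,.025,.034),hubboss=((467,272),.044,.03,.038,.05),
     can=((443,241),.1,.06,.05,.16),bottle=((498,311),.1,.06,.05,.18),jar=((497,253),.048,.04,.042,.054),
     n_a=((320,182),.092,.03,.087,.097),n_b=((281,211),.092,.03,.087,.097),n_c=((361,210),.092,.03,.087,.097),n_d=((296,258),.092,.03,.087,.097),
     coltop=((228,168),.336,.05,.326,.346))
    for k,(px,z,r,a,b) in S.items(): print(k,g(*px,z).round(3),blob(W,g(*px,z),r,a,b))
t=cv2.imread("pics/top0.png");s=cv2.imread("pics/side0.png")
A=cv2.resize(t[150:330,240:540],(800,480),interpolation=3)
cv2.imwrite("pics/crop1.png",A)
E
```

```text
top
dial [0.56  0.029] [5.635000e-01 2.940000e-02 1.618811e+02 5.569000e-01 2.860000e-02
 4.440000e-02 4.457000e+03]
knob [0.568 0.029] [5.63600e-01 2.92000e-02 2.18831e+01 5.62800e-01 2.97000e-02 1.44000e-01
 1.83000e+02]
gauge [ 0.477 -0.041] [ 4.74800e-01 -4.40000e-02  1.67829e+01  4.74600e-01 -4.44000e-02
  1.28700e-01  1.26000e+02]
dish [0.347 0.274] [3.4510e-01 2.6900e-01 7.1211e+01 3.4880e-01 2.7700e-01 1.4100e-02
 5.2500e+02]
dishfloor [0.347 0.275] [3.47500e-01 2.74900e-01 4.99247e+01 3.46100e-01 2.75600e-01 6.10000e-03
 5.79000e+02]
hubbody [ 0.456 -0.377] [ 4.57300e-01 -3.77800e-01  3.08136e+01  4.55900e-01 -3.76500e-01
  3.00000e-02  2.03000e+02]
hubboss [ 0.462 -0.373] [ 4.57600e-01 -3.79500e-01  2.46601e+01  4.57900e-01 -3.76800e-01
  4.33000e-02  8.50000e+01]
can [ 0.533 -0.296] [ 5.39200e-01 -3.05300e-01  2.89058e+01  5.33600e-01 -2.98500e-01
  1.11700e-01  4.14000e+02]
bottle [ 0.357 -0.442] [ 3.60100e-01 -4.51300e-01  3.01993e+01  3.57000e-01 -4.42800e-01
  1.16200e-01  5.51000e+02]
jar [ 0.519 -0.453] [ 5.20000e-01 -4.56600e-01  3.00619e+01  5.18900e-01 -4.55900e-0
[... 1368 characters left out ...]
-2.90500e-01
  9.92000e-02  4.18000e+02]
bottle [ 0.357 -0.442] [ 3.571e-01 -4.428e-01  3.114e+01  3.539e-01 -4.365e-01  1.048e-01
  5.160e+02]
jar [ 0.519 -0.453] [ 5.21800e-01 -4.50300e-01  3.37144e+01  5.18500e-01 -4.51200e-01
  4.72000e-02  1.44000e+02]
n_a [0.677 0.039] [6.76800e-01 4.21000e-02 2.35788e+01 6.75900e-01 4.03000e-02 9.11000e-02
 4.80000e+01]
n_b [0.59  0.139] [ 0.5899  0.1445 21.8105  0.5911  0.1448  0.091  60.    ]
n_c [ 0.606 -0.076] [ 0.6027 -0.0735 25.2695  0.6062 -0.0731  0.0906 55.    ]
n_d [0.464 0.089] [ 0.4661  0.0976 19.8384  0.4656  0.0959  0.0916 64.    ]
coltop [0.626 0.248] [6.17800e-01 2.50200e-01 3.31914e+01 6.17500e-01 2.51400e-01 3.35100e-01
 2.53000e+02]
```

View pics/crop1.png

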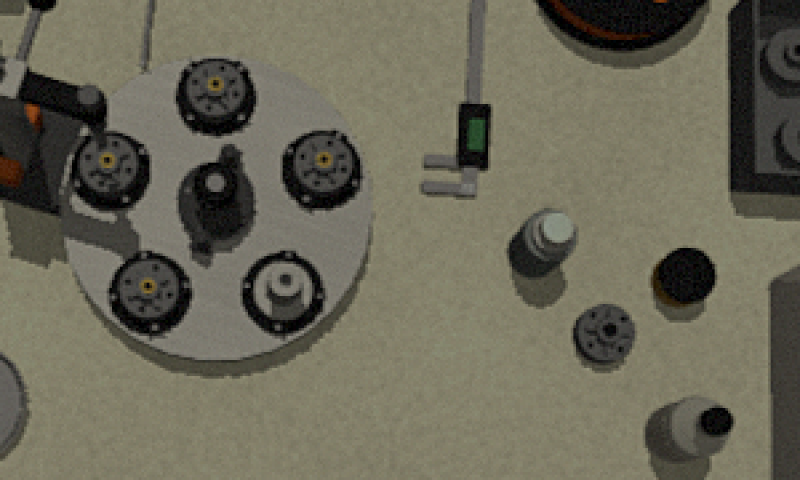

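Top picture: dial axis (321,228), press at left, brass-insert hubs at (320,182), (281,211), (361,210) and (296,258). The aluminium gauge is in a nest at (346,258) and the dish is at (227,301).

Candidates for the new hub:
- grey hub on the bench at (467,275)
- red look-alike at (201,221)
- grey hubs in the bin at about (570,190)

The crop shows that (467,275) has a plain black hole and stands between the can and the bottle, so that is the one. The gauge lies at 219.5°, r = 115 mm, which is nest 2.

```bash
cat > go.py <<'E'
import sys
from h import *
from scipy.spatial.transform import Rotation as Ro
def need(x,y,z,a):
    s=get_state();R=Ro.from_rotvec(s["tool_rot"]).as_matrix();p=np.array(s["position"])
    c=np.degrees(np.arctan2(R[1,0],R[0,0])); turn=(c-a+180)%360-180
    d=np.array([x,y,z])-p; A=np.radians(a)
    print("t",round(s["time"],2),"pos",p.round(4),"a",round(c,2),"tilt",np.round(R[:,2],3),"F",np.round(s["ft_force"],1),"jaw",round(s["grip_width"]*87,1),"q7",round(s["joint_positions"][6],2))
    print("units now-frame",(R.T@d/.04).round(3),"final-frame",(np.array([d[0]*np.cos(A)+d[1]*np.sin(A),d[0]*np.sin(A)-d[1]*np.cos(A),-d[2]])/.04).round(3),"turn",round(turn/5,3))
if __name__=="__main__": need(*map(float,sys.argv[1:5]))
E
python3 go.py 0.4745 -0.0425 0.222 39.8; python3 -m jog '[[[1,0,0,0,-1],[1,0,0,0,-1],[1,0,0,0,-1],[1,0,0,0,-0.76],[1,0,0,0,0]]]'; python3 go.py 0.4745 -0.0425 0.222 39.8
```

```text
t 0.1 pos [ 0.2329 -0.6063  0.2216] a 21.02 tilt [-0.001  0.002 -1.   ] F [ 0.2  0.  -0.2] jaw 86.9 q7 -0.06
units now-frame [ 1.0694e+01 -1.0992e+01  7.0000e-03] final-frame [ 1.3664e+01 -6.9630e+00 -1.1000e-02] turn -3.757
time: 0.72
position: [0.2329, -0.6065, 0.222]
tool_rot: [-2.953, -1.068, 0.0]
ft_force: [-0.9, -0.9, 0.8]
grip_width: 1.0
t 0.72 pos [ 0.2329 -0.6065  0.222 ] a 39.78 tilt [-0.     0.001 -1.   ] F [-0.9 -0.9  0.8] jaw 87.0 q7 0.26
units now-frame [ 1.3663e+01 -6.9740e+00  1.0000e-02] final-frame [13.666 -6.968  0.   ] turn -0.005
```

```bash
python3 -m jog '[[[1,1,-0.5,0,0],[1,1,-0.5,0,0],[1,1,-0.5,0,0],[1,1,-0.5,0,0],[1,1,-0.5,0,0],[1,1,-0.5,0,0],[1,1,-0.5,0,0],[1,1,-0.5,0,0],[1,1,-0.5,0,0],[1,1,-0.5,0,0]]]';python3 -m jog '[[[1,1,-0.5,0,0],[1,1,-0.5,0,0],[1,1,-0.5,0,0],[1,0.6,-0.4,0,0],[1,0,0,0,0]]]'; python3 go.py 0.4745 -0.0425 0.090 39.8
python3 - <<'E'
from h import *
for n in("top","side"):
    im,d=eyes.get_image(n); cv2.imwrite(f"pics/{n}1.png",im[...,::-1]); np.savez(f"{n}1.npz",im=im,d=d)
a=cv2.imread("pics/side1.png")[180:340,200:400];b=cv2.imread("pics/top1.png")[150:310,250:450]
cv2.imwrite("pics/c2.png",cv2.resize(np.hstack([a,b]),(800,320),interpolation=3))
E
```

```text
time: 1.98
position: [0.4126, -0.1956, 0.2226]
tool_rot: [2.954, 1.067, 0.0]
ft_force: [0.2, 0.5, -0.5]
grip_width: 0.997
time: 2.6
position: [0.4746, -0.0438, 0.2226]
tool_rot: [-2.951, -1.075, -0.0]
ft_force: [-0.7, 0.3, -0.1]
grip_width: 1.001
t 2.6 pos [ 0.4746 -0.0438  0.2226] a 40.04 tilt [ 0.  0. -1.] F [-0.7  0.3 -0.1] jaw 87.1 q7 -0.81
units now-frame [ 0.018 -0.024  3.315] final-frame [ 0.019 -0.025  3.315] turn 0.049
```

View pics/c2.png

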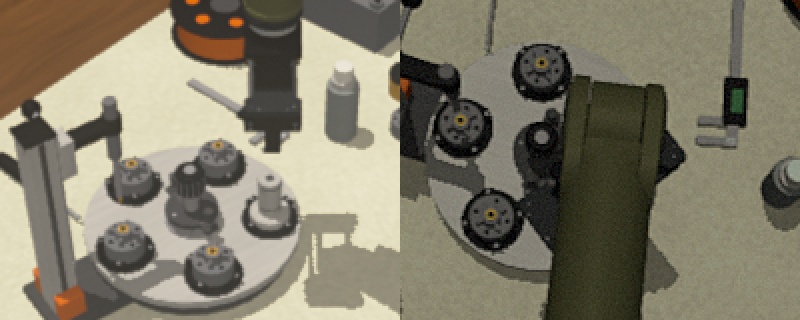

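Picture 4: the open gripper is over the gauge column at crop (268,195), with nothing in the way below. Descending and gripping.

```bash
python3 -m jog '[[[1,0,0,0.8,0.05],[1,0,0,0.8,0],[1,0,0,0.8,0],[1,0,0,0.6,0],[1,0,0,0.3,0],[1,0,0,0,0]]]' 20; python3 -m jog '[[[0.3,0,0,0,0],[0.3,0,0,0,0],[0.3,0,0,0,0],[0.3,0,0,0,0],[0.3,0,0,0,0],[0.3,0,0,0,0]]]'; python3 go.py 0.4745 -0.0425 0.090 39.8
```

```text
time: 3.45
position: [0.4736, -0.0473, 0.0901]
tool_rot: [-2.957, -1.061, 0.002]
ft_force: [-0.2, -1.0, 0.1]
grip_width: 1.003
time: 4.2
position: [0.4739, -0.0461, 0.0905]
tool_rot: [-2.955, -1.063, 0.001]
ft_force: [-2.4, 1.4, 0.2]
grip_width: 0.401
t 4.2 pos [ 0.4739 -0.0461  0.0905] a 39.57 tilt [-0.001  0.    -1.   ] F [-2.4  1.4  0.2] jaw 34.9 q7 -0.9
units now-frame [ 0.069 -0.059  0.012] final-frame [ 0.07  -0.059  0.012] turn -0.047
```

```bash
python3 -m jog '[[[0.2,0,-0.03,0,0],[0.2,0,0,-0.3,0],[0.2,0,0,-0.6,0],[0.2,0,0,-0.8,0],[0.2,0,0,-0.8,0],[0.2,0,0,0,0]]]' 25; python3 go.py 0.4745 -0.0425 0.150 39.8
```

```text
time: 4.95
position: [0.4752, -0.0456, 0.1933]
tool_rot: [2.953, 1.062, 0.007]
ft_force: [0.4, -0.4, -2.1]
grip_width: 0.386
t 4.95 pos [ 0.4752 -0.0456  0.1933] a 39.56 tilt [ 0.005 -0.002 -1.   ] F [ 0.4 -0.4 -2.1] jaw 33.6 q7 -0.83
units now-frame [ 0.032 -0.077  1.081] final-frame [ 0.036 -0.072  1.082] turn -0.047
```

```bash
python3 go.py 0.3475 0.275 0.120 39.8
```

```text
t 4.95 pos [ 0.4752 -0.0456  0.1933] a 39.56 tilt [ 0.005 -0.002 -1.   ] F [ 0.4 -0.4 -2.1] jaw 33.6 q7 -0.83
units now-frame [ 2.638 -8.222  1.801] final-frame [ 2.677 -8.202  1.832] turn -0.047
```

```bash
python3 -m jog '[[[0.2,0.1,-0.4,0,0],[0.2,0.3,-0.8,0,0],[0.2,0.3,-0.9,0,0],[0.2,0.3,-0.9,0,0],[0.2,0.3,-0.9,0,0],[0.2,0.3,-0.9,0,0],[0.2,0.3,-0.9,0,0],[0.2,0.3,-0.9,0,0],[0.2,0.3,-0.9,0.2,0],[0.2,0.15,-0.7,0.3,0]]]'; python3 go.py 0.3475 0.275 0.054 39.8
```

```text
time: 6.2
position: [0.3436, 0.2765, 0.1691]
tool_rot: [2.955, 1.067, -0.003]
ft_force: [0.7, -0.1, -3.0]
grip_width: 0.388
t 6.2 pos [0.3436 0.2765 0.1691] a 39.7 tilt [-0.002 -0.001 -1.   ] F [ 0.7 -0.1 -3. ] jaw 33.8 q7 -1.48
units now-frame [0.056 0.093 2.877] final-frame [0.05  0.092 2.877] turn -0.02
```

```bash
python3 -m jog '[[[0.2,0,0.06,0.5,0],[0.2,0,0,0.8,0],[0.2,0,0,0.7,0],[0.2,0,0,0.5,0],[0.2,0,0,0.2,0],[0.2,0,0,0,0]]]'; python3 go.py 0.3475 0.275 0.0485 39.8
python3 - <<'E'
from h import *
im,d=eyes.get_image("side");W=world("side",d);cv2.imwrite("pics/s3.png",cv2.resize(im[280:440,180:400,::-1],(660,480),interpolation=3))
E
```

```text
time: 6.95
position: [0.3464, 0.2729, 0.0619]
tool_rot: [-2.955, -1.065, 0.003]
ft_force: [-0.1, 0.7, -1.9]
grip_width: 0.384
t 6.95 pos [0.3464 0.2729 0.0619] a 39.63 tilt [-0.002 -0.001 -1.   ] F [-0.1  0.7 -1.9] jaw 33.4 q7 -1.73
units now-frame [ 0.054 -0.022  0.334] final-frame [ 0.053 -0.022  0.334] turn -0.033
```

View pics/s3.png

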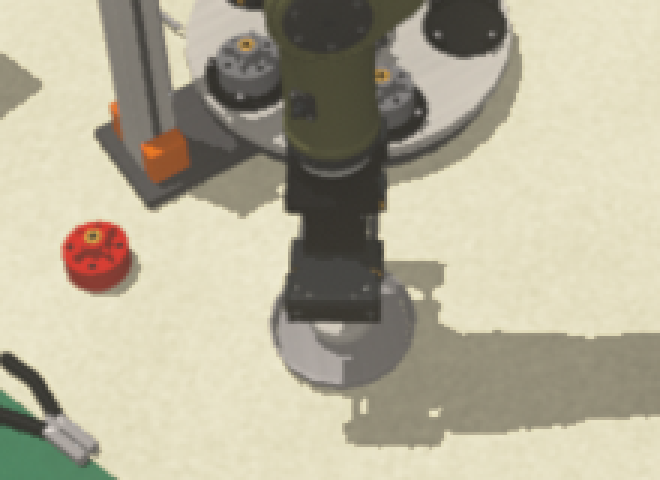

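Picture 5: the gauge is held just over the middle of the dish at (343,325), and nest 2 at (465,30) is empty. I'll lower it the last ~13 mm slowly, feeling for the floor.

```bash
python3 -m jog '[[[0.2,0,0,0.15,0],[0.2,0,0,0.1,0],[0.2,0,0,0.05,0],[0.2,0,0,0.03,0],[0.2,0,0,0,0]]]'; python3 go.py 0.3475 0.275 0.0485 39.8
```

```text
time: 7.62
position: [0.3477, 0.273, 0.0493]
tool_rot: [2.956, 1.063, -0.0]
ft_force: [0.1, -0.6, -2.1]
grip_width: 0.383
t 7.62 pos [0.3477 0.273  0.0493] a 39.57 tilt [-0. -0. -1.] F [ 0.1 -0.6 -2.1] jaw 33.3 q7 -1.76
units now-frame [ 0.028 -0.042  0.02 ] final-frame [ 0.028 -0.042  0.02 ] turn -0.046
```

```bash
python3 -m jog '[[[0.2,0,0,0.03,0],[0.2,0,0,0.03,0],[0.2,0,0,0,0]]]'; python3 go.py 0.3475 0.275 0.0485 39.8
```

```text
time: 8.0
position: [0.348, 0.2732, 0.0483]
tool_rot: [2.955, 1.063, -0.001]
ft_force: [-4.9, -4.5, 13.9]
grip_width: 0.384
t 8.0 pos [0.348  0.2732 0.0483] a 39.57 tilt [-0.    -0.002 -1.   ] F [-4.9 -4.5 13.9] jaw 33.4 q7 -1.77
units now-frame [ 0.02  -0.042 -0.005] final-frame [ 0.02  -0.042 -0.004] turn -0.047
```

```bash
python3 -m jog '[[[0.2,0,0,-0.02,0],[1,0,0,0,0],[1,0,0,0,0],[1,0,0,0,0],[1,0,0,0,0],[1,0,0,-0.3,0],[1,0,0,-0.8,0],[1,0,0,-1,0],[1,0,0,-1,0],[1,0,0,-1,0]]]' 20; python3 go.py 0.457 -0.3765 0.222 39.8
```

```text
time: 9.25
position: [0.3476, 0.2734, 0.2137]
tool_rot: [2.954, 1.064, 0.003]
ft_force: [1.2, -0.4, -1.0]
grip_width: 0.998
t 9.25 pos [0.3476 0.2734 0.2137] a 39.6 tilt [ 0.002 -0.001 -1.   ] F [ 1.2 -0.4 -1. ] jaw 86.8 q7 -1.39
units now-frame [-8.25  14.261 -0.189] final-frame [-8.299 14.232 -0.208] turn -0.039
```

```bash
python3 -m jog '[[[1,0,0.5,-0.2,0],[1,0,1,0,0],[1,0,1,0,0],[1,0,1,0,0],[1,-0.3,1,0,0],[1,-0.8,1,0,0],[1,-0.9,1,0,0],[1,-0.9,1,0,0],[1,-0.9,1,0,0],[1,-0.9,1,0,0]]]'; python3 go.py 0.457 -0.3765 0.222 39.8
python3 - <<'E'
from h import *
im,d=eyes.get_image("top");W=world("top",d);np.savez("top3.npz",im=im,d=d)
for z in((.1,.12),(.078,.092),(.010,.022)):print(blob(W,(.3475,.274),.075,*z))
im,d=eyes.get_image("side");W=world("side",d)
for z in((.078,.092),(.010,.022)):print(blob(W,(.3475,.274),.075,*z))
cv2.imwrite("pics/s4.png",cv2.resize(im[330:440,230:360,::-1],(390,330),interpolation=3))
E
```

```text
time: 10.5
position: [0.444, -0.142, 0.219]
tool_rot: [-2.956, -1.063, 0.001]
ft_force: [1.4, -0.3, 1.0]
grip_width: 1.001
t 10.5 pos [ 0.444 -0.142  0.219] a 39.55 tilt [-0.001  0.    -1.   ] F [ 1.4 -0.3  1. ] jaw 87.1 q7 -0.59
units now-frame [-3.483  4.728 -0.076] final-frame [-3.503  4.713 -0.075] turn -0.05
None
[3.50100e-01 2.73100e-01 1.72599e+01 3.50200e-01 2.72700e-01 8.57000e-02
 1.22000e+02]
[3.50100e-01 2.73900e-01 7.05336e+01 3.47800e-01 2.74900e-01 1.50000e-02
 5.70000e+02]
[3.53300e-01 2.77300e-01 1.96241e+01 3.50000e-01 2.77500e-01 8.52000e-02
 1.27000e+02]
[3.49200e-01 2.77800e-01 6.64321e+01 3.45300e-01 2.80400e-01 1.59000e-02
 4.83000e+02]
```

View pics/s4.png

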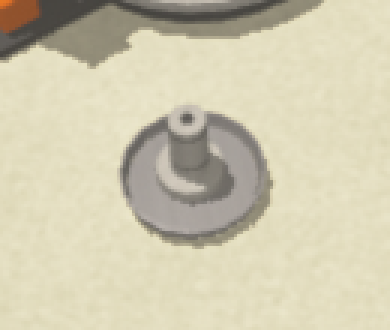

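Picture 6: the gauge stands upright near the middle of the dish, at crop (187,160). Depth gives a top height of 85.5 mm at (0.350, 0.273), as expected. Now on to the hub.

```bash
python3 -m jog '[[[0.95,-0.7,1,0,-0.05],[0.95,-0.7,1,0,0],[0.95,-0.7,1,0,0],[0.95,-0.7,1,0,0],[0.95,-0.7,0.7,0,0],[0.95,0,0,0,0]]]'; python3 go.py 0.4575 -0.3775 0.012 39.8
python3 - <<'E'
from h import *
im,d=eyes.get_image("top");cv2.imwrite("pics/t5.png",im[...,::-1]);np.savez("top5.npz",im=im,d=d)
g=im.max(2)
u0,v0=345,260
# dark pad of nest2 : component of dark pixels near nest centre
m=(g<60).astype(np.uint8)
n,l,s,c=cv2.connectedComponentsWithStats(m)
for i in range(1,n):
    if s[i,4]>40 and 220<c[i,0]<420 and 150<c[i,1]<320:
        print(s[i],c[i].round(1),ray("top",*c[i],.049).round(4))
E
```

```text
time: 11.35
position: [0.4551, -0.3776, 0.2178]
tool_rot: [-2.955, -1.06, 0.003]
ft_force: [0.0, -0.4, -0.1]
grip_width: 0.948
t 11.35 pos [ 0.4551 -0.3776  0.2178] a 39.48 tilt [-0.002  0.001 -1.   ] F [ 0.  -0.4 -0.1] jaw 82.5 q7 -0.32
units now-frame [0.052 0.049 5.145] final-frame [0.047 0.036 5.145] turn -0.065
[    0     0   640   480 94916] [396.9 151.7] [ 0.7913 -0.1705  0.049 ]
[ 216  160   80   72 2469] [251.9 198.7] [0.63   0.2257 0.049 ]
[305 172  30  29 334] [319.6 189. ] [0.6694 0.04   0.049 ]
[411 188  13  26 216] [416.9 200.6] [ 0.6526 -0.2311  0.049 ]
[346 198  29  30 322] [359.3 215.6] [ 0.6    -0.0741  0.049 ]
[307 204  29  42 726] [320.7 225.7] [0.5653 0.0303 0.049 ]
[332 243  30  32 708] [346.3 258.9] [ 0.4774 -0.0447  0.049 ]
[281 245  31  32 342] [297.  262.3] [0.4599 0.0883 0.049 ]
[222 294  11  12  44] [228.4 301. ] [0.3438 0.2643 0.049 ]
[224 301  15  13  42] [231.2 309.2] [0.3227 0.2547 0.049 ]
```

View pics/t5.png

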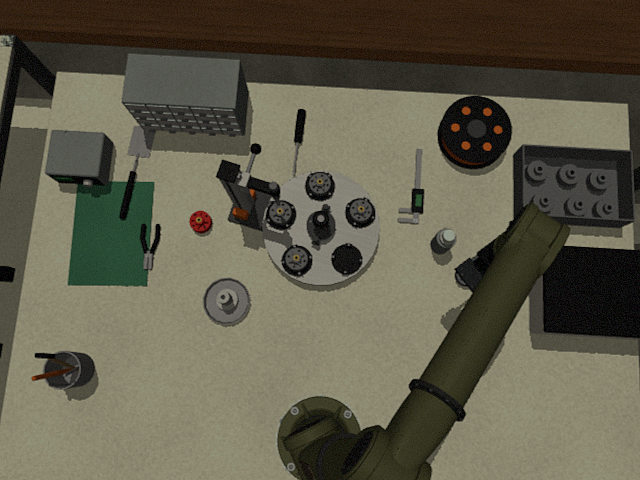

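Picture 7: the gripper is over the hub at about (470,270). Empty nest 2's black pad is at (346,259), which gives (0.477, −0.0447); geometry gives (0.475, −0.0443).

```bash
python3 -m jog '[[[0.95,0.05,0.04,0.8,-0.06],[0.95,0,0,0.8,0],[0.95,0,0,0.8,0],[0.95,0,0,0.8,0],[0.95,0,0,0.6,0],[0.95,0,0,0.2,0],[0.95,0,0,0,0]]]'; python3 go.py 0.4575 -0.3775 0.012 39.8
```

```text
time: 12.28
position: [0.4603, -0.3727, 0.0598]
tool_rot: [-2.95, -1.079, -0.0]
ft_force: [0.4, -0.0, 0.3]
grip_width: 0.949
t 12.28 pos [ 0.4603 -0.3727  0.0598] a 40.19 tilt [-0.     0.001 -1.   ] F [ 0.4 -0.   0.3] jaw 82.6 q7 -0.38
units now-frame [-0.131  0.046  1.194] final-frame [-0.13   0.046  1.194] turn 0.078
```

```bash
python3 -m jog '[[[0.95,-0.13,0.05,0.4,0.08],[0.95,0,0,0.4,0],[0.95,0,0,0.3,0],[0.95,0,0,0.1,0],[0.95,0,0,0,0]]]'; python3 go.py 0.4575 -0.3775 0.012 39.8
```

```text
time: 12.9
position: [0.4574, -0.3784, 0.0114]
tool_rot: [-2.954, -1.067, 0.0]
ft_force: [-0.2, -0.1, 0.6]
grip_width: 0.949
t 12.9 pos [ 0.4574 -0.3784  0.0114] a 39.73 tilt [-0.  0. -1.] F [-0.2 -0.1  0.6] jaw 82.5 q7 -0.4
units now-frame [ 0.016 -0.015 -0.015] final-frame [ 0.016 -0.015 -0.015] turn -0.015
```

```bash
python3 -m jog '[[[0.55,0,0,0,0],[0.55,0,0,0,0],[0.55,0,0,0,0],[0.55,0,0,0,0],[0.55,0,0,0,0]]]' 20;python3 go.py 0.4575 -0.3775 0.012 39.8; python3 -m jog '[[[0.55,0,0,-0.2,0],[0.55,0,0,-0.6,0],[0.55,0,0,-1,0],[0.55,0,0,-1,0],[0.55,0,0,-1,0],[0.55,0,0,-0.7,0],[0.55,0,0,0,0]]]'; python3 go.py 0.4755 -0.0444 0.18 39.8
```

```text
time: 13.52
position: [0.4575, -0.3786, 0.0121]
tool_rot: [2.955, 1.067, -0.0]
ft_force: [-1.3, 0.8, 2.9]
grip_width: 0.683
t 13.53 pos [ 0.4575 -0.3786  0.0121] a 39.71 tilt [ 0. -0. -1.] F [-1.3  0.8  2.9] jaw 59.5 q7 -0.4
units now-frame [ 0.019 -0.022  0.002] final-frame [ 0.019 -0.021  0.002] turn -0.017
time: 14.4
position: [0.4588, -0.3794, 0.1946]
tool_rot: [2.95, 1.066, 0.004]
ft_force: [0.3, 0.1, -0.2]
grip_width: 0.689
t 14.4 pos [ 0.4588 -0.3794  0.1946] a 39.72 tilt [ 0.004 -0.004 -1.   ] F [ 0.3  0.1 -0.2] jaw 60.0 q7 -0.32
units now-frame [ 5.674 -6.178  0.335] final-frame [ 5.683 -6.168  0.365] turn -0.016
```

```bash
python3 -m jog '[[[0.55,0.4,-0.4,0,0],[0.55,0.7,-0.8,0,0],[0.55,0.8,-0.9,0,0],[0.55,0.8,-0.9,0,0],[0.55,0.8,-0.9,0,0],[0.55,0.8,-0.9,0,0],[0.55,0.7,-0.7,0.1,0],[0.55,0.5,-0.5,0.2,0],[0.55,0.2,-0.2,0.4,0],[0.55,0,0,0,0]]]'; python3 go.py 0.475 -0.0449 0.080 39.8
```

```text
time: 15.65
position: [0.4722, -0.0413, 0.1613]
tool_rot: [-2.952, -1.069, 0.006]
ft_force: [-0.5, -0.8, -0.4]
grip_width: 0.677
t 15.65 pos [ 0.4722 -0.0413  0.1613] a 39.82 tilt [-0.005  0.001 -1.   ] F [-0.5 -0.8 -0.4] jaw 58.9 q7 -0.85
units now-frame [0.003 0.12  2.032] final-frame [-0.004  0.113  2.032] turn 0.004
```

```bash
python3 -m jog '[[[0.55,0,0.11,0.4,0],[0.55,0,0,0.6,0],[0.55,0,0,0.5,0],[0.55,0,0,0.3,0],[0.55,0,0,0.1,0],[0.55,0,0,0,0]]]'; python3 go.py 0.475 -0.0449 0.060 39.8
python3 - <<'E'
from h import *
im,d=eyes.get_image("side");cv2.imwrite("pics/s6.png",cv2.resize(im[220:340,230:400,::-1],(680,480),interpolation=3))
E
```

```text
time: 16.4
position: [0.4773, -0.0458, 0.0878]
tool_rot: [2.955, 1.067, 0.0]
ft_force: [0.5, 0.2, -0.6]
grip_width: 0.679
t 16.4 pos [ 0.4773 -0.0458  0.0878] a 39.69 tilt [ 0.  0. -1.] F [ 0.5  0.2 -0.6] jaw 59.1 q7 -0.92
units now-frame [-0.031 -0.055  0.695] final-frame [-0.03  -0.055  0.695] turn -0.021
```

View pics/s6.png

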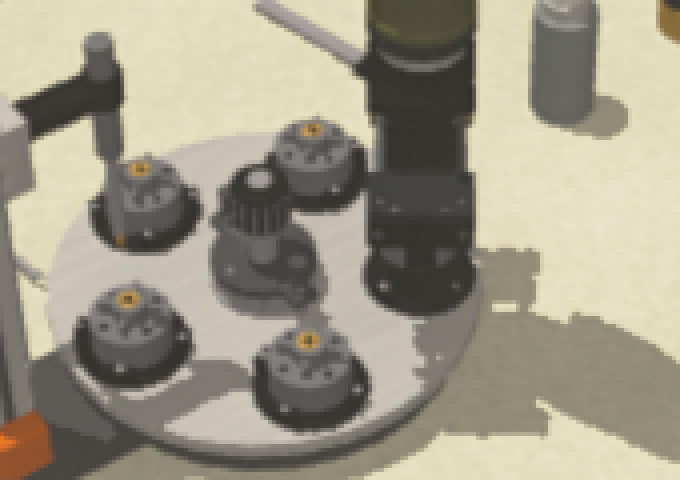

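Picture 8: the hub is held just above nest 2, at crop (420,270), centred on the pad. Correcting by 2 mm and lowering.

```bash
python3 -m jog '[[[0.55,-0.03,-0.05,0.2,0],[0.55,0,0,0.15,0],[0.55,0,0,0,0]]]'; python3 go.py 0.475 -0.0449 0.060 39.8
```

```text
time: 16.82
position: [0.4744, -0.0447, 0.0732]
tool_rot: [-2.954, -1.067, 0.002]
ft_force: [0.2, -0.4, -0.6]
grip_width: 0.684
t 16.82 pos [ 0.4744 -0.0447  0.0732] a 39.73 tilt [-0.001  0.    -1.   ] F [ 0.2 -0.4 -0.6] jaw 59.5 q7 -0.93
units now-frame [0.01  0.014 0.329] final-frame [0.009 0.014 0.329] turn -0.015
```

```bash
python3 -m jog '[[[0.55,0.01,0.01,0.15,0],[0.55,0,0,0.1,0],[0.55,0,0,0.03,0],[0.55,0,0,0,0]]]'; python3 go.py 0.475 -0.0449 0.060 39.8
```

```text
time: 17.32
position: [0.4754, -0.0448, 0.0625]
tool_rot: [-2.955, -1.067, 0.0]
ft_force: [-0.2, -0.7, -1.0]
grip_width: 0.681
t 17.32 pos [ 0.4754 -0.0448  0.0625] a 39.72 tilt [-0.  0. -1.] F [-0.2 -0.7 -1. ] jaw 59.3 q7 -0.95
units now-frame [-0.011 -0.004  0.062] final-frame [-0.011 -0.004  0.062] turn -0.016
```

```bash
python3 -m jog '[[[0.55,0,0,0.04,0],[0.55,0,0,0.03,0],[0.55,0,0,0,0]]]'; python3 go.py 0.475 -0.0449 0.060 39.8
```

```text
time: 17.7
position: [0.4756, -0.0449, 0.06]
tool_rot: [2.954, 1.067, 0.0]
ft_force: [-1.1, -0.6, 2.8]
grip_width: 0.686
t 17.7 pos [ 0.4756 -0.0449  0.06  ] a 39.72 tilt [ 0. -0. -1.] F [-1.1 -0.6  2.8] jaw 59.7 q7 -0.95
units now-frame [-0.011 -0.011  0.001] final-frame [-0.011 -0.011  0.001] turn -0.016
```

```bash
python3 -m jog '[[[0.68,0,0,-0.02,0],[1,0,0,0,0],[1,0,0,0,0],[1,0,0,0,0],[1,0,0,-0.1,0],[1,0,0,-0.5,0],[1,0,0,-0.9,0],[1,0,0,-0.9,0],[1,0,0,-0.8,0],[1,0,0,0,0]]]'; python3 go.py 0.5636 0.0293 0.190 39.8
python3 - <<'E'
from h import *
im,d=eyes.get_image("side");W=world("side",d);
print(blob(W,(.475,-.042),.05,.074,.082),blob(W,(.475,-.042),.03,.087,.097))
E
```

```text
time: 18.95
position: [0.4774, -0.0449, 0.1913]
tool_rot: [2.951, 1.066, 0.007]
ft_force: [-0.4, -0.2, -0.4]
grip_width: 0.997
t 18.95 pos [ 0.4774 -0.0449  0.1913] a 39.72 tilt [ 0.005 -0.002 -1.   ] F [-0.4 -0.2 -0.4] jaw 86.8 q7 -0.83
units now-frame [ 2.844 -0.05   0.04 ] final-frame [ 2.844 -0.045  0.032] turn -0.017
[ 4.75600e-01 -4.26000e-02  3.23591e+01  4.72400e-01 -3.63000e-02
  7.79000e-02  1.37000e+02] [ 4.77600e-01 -4.00000e-02  2.32482e+01  4.76100e-01 -4.18000e-02
  9.14000e-02  5.10000e+01]
```

Hub body top reads 77.9 mm and boss top 91.4 mm (expected 78 and 92), so it is seated. Now over the knob, turning the jaws to 21.8°.

```bash
python3 -m jog '[[[1,0.5,0,0,0],[1,0.9,0,0,0],[1,0.9,0,0,0],[1,0.55,-0.05,0,0],[1,0,0,0,-1],[1,0,0,0,-1],[1,0,0,0,-1],[1,0,0,0,-1],[1,0,0,0,-1],[1,0,0,0,-1]]]';python3 -m jog '[[[1,0,0,0,-1],[1,0,0,0,-1],[1,0,0,0,-1],[1,0,0,0,-1],[1,0,0,0,-1],[1,0,0,0,-1],[1,0,0,0,-1],[1,0,0,0,-1],[1,0,0,0,-0.4],[1,0,0,0,0]]]'; python3 go.py 0.5636 0.0293 0.107 111.8
```

```text
time: 20.25
position: [0.5609, 0.0296, 0.1869]
tool_rot: [-2.573, -1.799, 0.003]
ft_force: [0.7, -0.1, 1.0]
grip_width: 1.003
time: 21.5
position: [0.5615, 0.0296, 0.1878]
tool_rot: [-1.763, -2.599, 0.001]
ft_force: [-0.7, -0.5, 0.5]
grip_width: 1.003
t 21.5 pos [0.5615 0.0296 0.1878] a 111.68 tilt [-0.001  0.    -1.   ] F [-0.7 -0.5  0.5] jaw 87.2 q7 0.08
units now-frame [-0.028  0.049  2.019] final-frame [-0.026  0.047  2.019] turn -0.025
```

```bash
python3 -m jog '[[[1,-0.03,0.05,0.5,0],[1,0,0,0.7,0],[1,0,0,0.5,0],[1,0,0,0.25,0],[1,0,0,0.07,0],[1,0,0,0,0]]]' 35; python3 go.py 0.5636 0.0293 0.107 111.8
```

```text
time: 22.25
position: [0.5646, 0.0294, 0.1082]
tool_rot: [1.763, 2.6, 0.001]
ft_force: [0.3, -0.8, -0.7]
grip_width: 1.002
t 22.25 pos [0.5646 0.0294 0.1082] a 111.72 tilt [ 0.001  0.    -1.   ] F [ 0.3 -0.8 -0.7] jaw 87.2 q7 0.01
units now-frame [ 0.008 -0.025  0.029] final-frame [ 0.008 -0.024  0.029] turn -0.016
```

```bash
python3 -m jog '[[[0.35,0,-0.02,0,0],[0.35,0,0,0,0],[0.35,0,0,0,0],[0.35,0,0,0,0],[0.35,0,0,0,0]]]' 35; python3 go.py 0.5636 0.0293 0.107 111.8;  python3 -m jog '[[[0.35,0,0,-0.1,0],[0.35,0,0,-0.1,0],[0.35,0,0,-0.08,0],[0.35,0,0,-0.06,0],[0.35,0,0,0,0]]]'; python3 go.py 0.5636 0.0293 0.107 111.8
```

```text
time: 22.88
position: [0.5636, 0.029, 0.1077]
tool_rot: [1.763, 2.6, 0.0]
ft_force: [6.0, 1.9, -2.4]
grip_width: 0.514
t 22.88 pos [0.5636 0.029  0.1077] a 111.72 tilt [ 0.  0. -1.] F [ 6.   1.9 -2.4] jaw 44.7 q7 0.02
units now-frame [0.008 0.003 0.018] final-frame [0.008 0.003 0.018] turn -0.017
time: 23.5
position: [0.5643, 0.0293, 0.1202]
tool_rot: [1.763, 2.6, 0.004]
ft_force: [8.6, 1.4, -11.4]
grip_width: 0.498
t 23.5 pos [0.5643 0.0293 0.1202] a 111.73 tilt [ 0.002  0.002 -1.   ] F [  8.6   1.4 -11.4] jaw 43.3 q7 0.03
units now-frame [ 0.006 -0.018  0.329] final-frame [ 0.007 -0.017  0.329] turn -0.015
```

```bash
python3 -m jog '[[[0.35,0,0.03,-0.01,0],[0.35,0,0,0,0.3],[0.35,0,0,0,0.7],[0.35,0,0,0,1],[0.35,0,0,0,1],[0.35,0,0,0,1],[0.35,0,0,0,1],[0.35,0,0,0,1],[0.35,0,0,0,1],[0.35,0,0,0,1]]]'; python3 go.py 0.5643 0.0293 0.1202 39.8
```

```text
time: 24.75
position: [0.5631, 0.0292, 0.1203]
tool_rot: [-2.548, -1.835, 0.004]
ft_force: [1.0, 1.3, -11.0]
grip_width: 0.5
t 24.75 pos [0.5631 0.0292 0.1203] a 71.53 tilt [-0.003 -0.    -1.   ] F [  1.    1.3 -11. ] jaw 43.5 q7 -0.63
units now-frame [0.012 0.029 0.002] final-frame [0.025 0.019 0.002] turn 6.346
```

```bash
python3 -m jog '[[[0.35,0,0,0,1],[0.35,0,0,0,1],[0.35,0,0,0,1],[0.35,0,0,0,1],[0.35,0,0,0,1],[0.35,0,0,0,0.8],[0.35,0,0,0,0.5],[0.35,0,0,0,0.05],[0.35,0,0,0,0]]]'; python3 go.py 0.5643 0.0293 0.1077 39.8
```

```text
time: 25.88
position: [0.5622, 0.0298, 0.1204]
tool_rot: [-2.95, -1.074, 0.007]
ft_force: [-4.6, 1.0, -11.5]
grip_width: 0.499
t 25.88 pos [0.5622 0.0298 0.1204] a 40.02 tilt [-0.005  0.    -1.   ] F [ -4.6   1.  -11.5] jaw 43.4 q7 -1.15
units now-frame [0.033 0.043 0.317] final-frame [0.032 0.042 0.317] turn 0.044
```

```bash
python3 - <<'E'
from h import *
im,d=eyes.get_image("side");cv2.imwrite("pics/s9.png",cv2.resize(im[200:360,200:400,::-1],(750,600),interpolation=3))
W=world("side",d)
A=(.5636,.0305)
for k in range(5):
    t=np.radians(75.8+72*k);c=(A[0]+.115*np.cos(t),A[1]+.115*np.sin(t))
    print(k,np.round(c,4),blob(W,(c[0],c[1]+.003),.03,.084,.1))
E
```

```text
0 [0.5918 0.142 ] [ 0.5861  0.1456 23.7263  0.5862  0.146   0.0902 83.    ]
1 [0.4663 0.0918] [ 0.4663  0.0907 24.6321  0.4655  0.0933  0.0897 86.    ]
2 [ 0.4752 -0.0431] [ 4.76600e-01 -3.90000e-02  2.75734e+01  4.75700e-01 -4.07000e-02
  9.00000e-02  7.60000e+01]
3 [ 0.6063 -0.0763] [ 0.6046 -0.0714 21.5629  0.6032 -0.0754  0.0911 42.    ]
4 [0.6783 0.0381] [6.72500e-01 4.24000e-02 2.16407e+01 6.74900e-01 4.37000e-02 9.06000e-02
 6.40000e+01]
```

View pics/s9.png

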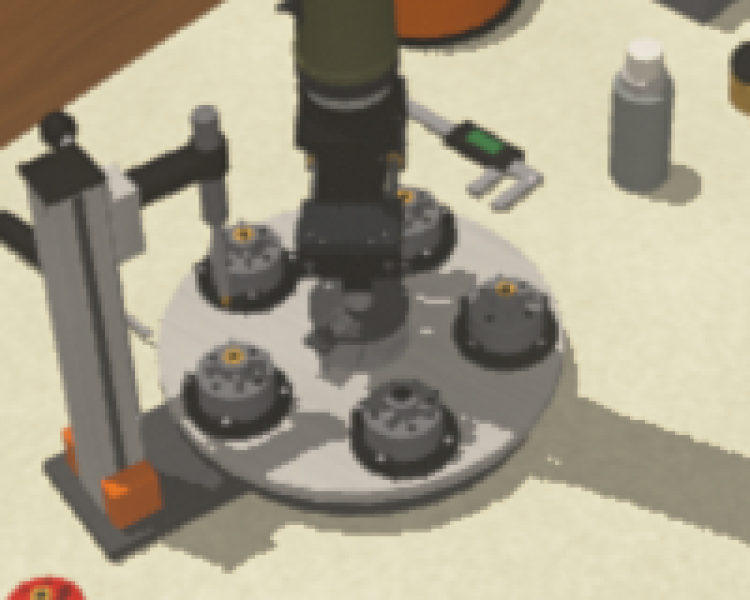

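Picture 9: the new hub (black hole, (402,395)) has moved one nest clockwise and all the hubs are seated. Letting the knob down here and regripping for the second 72°.

```bash
python3 -m jog '[[[0.35,0,-0.01,0.1,0.04],[0.35,0,0,0.1,0],[0.35,0,0,0.08,0],[0.35,0,0,0.05,0],[0.35,0,0,0,0]]]'; python3 go.py 0.5636 0.0293 0.1077 39.8; python3 -m jog '[[[1,0,0,0,0],[1,0,0,0,0],[1,0,0,0,0],[1,0,0,0,0]]]';  python3 go.py 0.5636 0.0293 0.1077 39.8
```

```text
time: 26.55
position: [0.5623, 0.0298, 0.108]
tool_rot: [-2.953, -1.069, 0.007]
ft_force: [-5.9, 0.7, -8.8]
grip_width: 0.494
t 26.55 pos [0.5623 0.0298 0.108 ] a 39.8 tilt [-0.005 -0.    -1.   ] F [-5.9  0.7 -8.8] jaw 43.0 q7 -1.16
units now-frame [0.017 0.031 0.009] final-frame [0.017 0.031 0.009] turn -0.001
time: 27.05
position: [0.5652, 0.0295, 0.1093]
tool_rot: [2.954, 1.068, 0.003]
ft_force: [-0.1, -0.7, -0.2]
grip_width: 0.862
t 27.05 pos [0.5652 0.0295 0.1093] a 39.75 tilt [ 0.002 -0.    -1.   ] F [-0.1 -0.7 -0.2] jaw 75.0 q7 -1.16
units now-frame [-0.034 -0.022  0.041] final-frame [-0.034 -0.022  0.041] turn -0.01
```

```bash
python3 -m jog '[[[1,-0.03,-0.02,0,-0.5],[1,0,0,0,-1],[1,0,0,0,-1],[1,0,0,0,-1],[1,0,0,0,-1],[1,0,0,0,-1],[1,0,0,0,-1],[1,0,0,0,-1],[1,0,0,0,-1],[1,0,0,0,-1]]]';python3 -m jog '[[[1,0,0,0,-1],[1,0,0,0,-1],[1,0,0,0,-1],[1,0,0,0,-1],[1,0,0,0,-0.9],[1,0,0,0,0]]]'; python3 go.py 0.5636 0.0293 0.1077 111.8
```

```text
time: 28.3
position: [0.5632, 0.0294, 0.1088]
tool_rot: [2.27, 2.17, 0.001]
ft_force: [-0.3, 0.1, -0.5]
grip_width: 1.001
time: 29.05
position: [0.5631, 0.0293, 0.1087]
tool_rot: [1.763, 2.6, 0.0]
ft_force: [-0.4, 0.8, 0.3]
grip_width: 0.998
t 29.05 pos [0.5631 0.0293 0.1087] a 111.7 tilt [ 0.  0. -1.] F [-0.4  0.8  0.3] jaw 86.8 q7 0.01
units now-frame [-0.005  0.01   0.024] final-frame [-0.005  0.01   0.024] turn -0.02
```

```bash
python3 -m jog '[[[0.35,0,0.01,0.02,0],[0.35,0,0,0,0],[0.35,0,0,0,0],[0.35,0,0,0,0],[0.35,0,0,0,0]]]' 35; python3 go.py 0.5636 0.0293 0.107 111.8;  python3 -m jog '[[[0.35,0,0,-0.1,0],[0.35,0,0,-0.1,0],[0.35,0,0,-0.08,0],[0.35,0,0,-0.06,0],[0.35,0,0,0,0]]]'; python3 go.py 0.5636 0.0293 0.107 111.8
```

```text
time: 29.68
position: [0.5634, 0.0297, 0.1078]
tool_rot: [1.762, 2.6, 0.001]
ft_force: [6.8, 1.4, -2.1]
grip_width: 0.516
t 29.68 pos [0.5634 0.0297 0.1078] a 111.76 tilt [ 0.001  0.    -1.   ] F [ 6.8  1.4 -2.1] jaw 44.9 q7 0.01
units now-frame [-0.012 -0.     0.019] final-frame [-0.012 -0.     0.019] turn -0.008
time: 30.3
position: [0.564, 0.03, 0.1202]
tool_rot: [1.762, 2.6, 0.004]
ft_force: [7.8, 2.2, -11.9]
grip_width: 0.496
t 30.3 pos [0.564  0.03   0.1202] a 111.77 tilt [ 0.002  0.002 -1.   ] F [  7.8   2.2 -11.9] jaw 43.1 q7 0.02
units now-frame [-0.013 -0.018  0.331] final-frame [-0.013 -0.017  0.331] turn -0.006
```

```bash
python3 -m jog '[[[0.35,0,0.03,-0.01,0],[0.35,0,0,0,0.3],[0.35,0,0,0,0.7],[0.35,0,0,0,1],[0.35,0,0,0,1],[0.35,0,0,0,1],[0.35,0,0,0,1],[0.35,0,0,0,1],[0.35,0,0,0,1],[0.35,0,0,0,1]]]'; python3 -m jog '[[[0.35,0,0,0,1],[0.35,0,0,0,1],[0.35,0,0,0,1],[0.35,0,0,0,1],[0.35,0,0,0,1],[0.35,0,0,0,0.8],[0.35,0,0,0,0.5],[0.35,0,0,0,0.1],[0.35,0,0,0,0]]]'; python3 go.py 0.5643 0.0293 0.1077 39.8
```

```text
time: 31.55
position: [0.5633, 0.03, 0.1204]
tool_rot: [-2.548, -1.836, 0.003]
ft_force: [1.8, 0.8, -11.2]
grip_width: 0.493
time: 32.67
position: [0.5628, 0.0303, 0.1207]
tool_rot: [-2.953, -1.069, 0.005]
ft_force: [-1.1, 1.8, -11.9]
grip_width: 0.494
t 32.67 pos [0.5628 0.0303 0.1207] a 39.79 tilt [-0.003  0.    -1.   ] F [ -1.1   1.8 -11.9] jaw 43.0 q7 -1.15
units now-frame [0.013 0.045 0.324] final-frame [0.012 0.044 0.325] turn -0.002
```

Lower, release, retreat up and back towards the robot's side.

```bash
python3 -m jog '[[[0.35,0,-0.01,0.1,0],[0.35,0,0,0.1,0],[0.35,0,0,0.08,0],[0.35,0,0,0.05,0],[0.35,0,0,0,0],[1,0,0,0,0],[1,0,0,0,0],[1,0,0,0,0],[1,0,0,0,0],[1,0,0,0,0]]]'; python3 -m jog '[[[1,0,0,-0.4,0],[1,0,0,-0.8,0],[1,0,0,-0.8,0],[1,0,0,-0.8,0],[1,-0.5,0.5,0,0],[1,-0.8,0.8,0,0],[1,-0.8,0.8,0,0],[1,-0.8,0.8,0,0],[1,-0.5,0.5,0,0],[1,0,0,0,0]]]'
python3 go.py 0.5643 0.0293 0.1077 39.8
python3 - <<'E'
from h import *
f={}
for n in("top","side"):
    im,d=eyes.get_image(n);W=world(n,d);f[n]=im
    A=(.5636,.0293 if n=="top" else .0325)
    print(n,"knob",blob(W,A,.035,.135,.17),"gauge",blob(W,(.348,.274),.04,.078,.092))
    for k in range(5):
        t=np.radians(75.8+72*k);c=(A[0]+.115*np.cos(t),A[1]+.115*np.sin(t))
        print(k,np.round(c,4),blob(W,c,.032,.087,.097))
a=cv2.resize(f["side"][200:360,200:400],(400,320));b=cv2.resize(f["top"][160:320,210:410],(400,320))
cv2.imwrite("pics/f.png",np.hstack([a,b])[...,::-1])
E
```

```text
time: 33.92
position: [0.5645, 0.0303, 0.1088]
tool_rot: [2.954, 1.068, 0.001]
ft_force: [-0.0, 0.5, -0.1]
grip_width: 0.955
time: 35.17
position: [0.5462, -0.1643, 0.2213]
tool_rot: [2.956, 1.06, 0.0]
ft_force: [0.8, 0.1, 0.4]
grip_width: 0.999
t 35.17 pos [ 0.5462 -0.1643  0.2213] a 39.47 tilt [ 0.001 -0.001 -1.   ] F [0.8 0.1 0.4] jaw 86.9 q7 -0.74
units now-frame [ 3.426 -3.451  2.836] final-frame [ 3.445 -3.428  2.841] turn -0.066
top knob [5.63400e-01 2.91000e-02 2.32881e+01 5.62600e-01 2.93000e-02 1.43700e-01
 2.24000e+02] gauge [3.50600e-01 2.72900e-01 1.71176e+01 3.50200e-01 2.72700e-01 8.64000e-02
 1.26000e+02]
0 [0.5918 0.1408] [ 0.5873  0.1414 26.6694  0.589   0.1402  0.0917 77.    ]
1 [0.4663 0.0906] [ 0.465   0.0885 23.7425  0.4641  0.0886  0.0914 75.    ]
2 [ 0.4752 -0.0443] [ 4.79700e-01 -4.88000e-02  2.28552e+01  4.77800e-01 -4.67000e-02
  9.16000e-02  7.90000e+01]
3 [ 0.6063 -0.0775] [ 0.6092 -0.0776 25.9313  0.609  -0.0769  0.0921 76.    ]
4 [0.6783 0.0369] [6.79600e-01 4.19000e-02 2.46299e+01 6.77000e-01 4.07000e-02 9.14000e-02
 7.90000e+01]
side knob [5.62400e-01 3.51000e-02 2.32726e+01 5.60700e-01 3.57000e-02 1.42700e-01
 1.42000e+02] gauge [3.52000e-01 2.76800e-01 1.88344e+01 3.49500e-01 2.77900e-01 8.50000e-02
 1.34000e+02]
0 [0.5918 0.144 ] [ 0.5902  0.1428 22.7189  0.5885  0.144   0.0908 64.    ]
1 [0.4663 0.0938] [ 0.4651  0.0917 22.4696  0.4643  0.0913  0.0909 65.    ]
2 [ 0.4752 -0.0411] [ 4.75000e-01 -4.15000e-02  2.61203e+01  4.75900e-01 -4.17000e-02
  9.13000e-02  5.80000e+01]
3 [ 0.6063 -0.0743] [ 0.6082 -0.0725 23.6284  0.6083 -0.0729  0.0903 52.    ]
4 [0.6783 0.0401] [6.78900e-01 4.44000e-02 2.41472e+01 6.76700e-01 4.32000e-02 9.18000e-02
 4.90000e+01]
```

View pics/f.png

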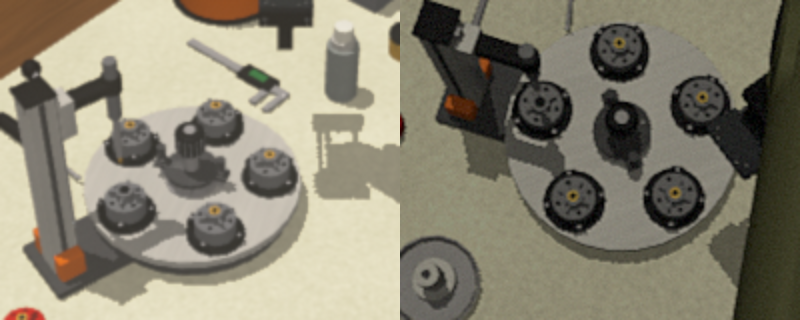

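Picture 10: the black-hole hub sits in the press nest (top crop (542,100), side crop (125,188)). The knob top is at the same height as at the start, and the gauge is upright in the dish. All the hubs read about 3 mm counterclockwise, so I'll check whether that is nest play or dial angle, then hand in.

```bash
python3 - <<'E'
from h import *
im,d=eyes.get_image("top");old=np.load("top5.npz")["im"]
for nm,i in(("before",old),("now",im)):
    n,l,s,c=cv2.connectedComponentsWithStats((i.max(2)<60).astype(np.uint8))
    print(nm,[(s[k,:4].tolist(),int(s[k,4])) for k in range(1,n) if s[k,4]>100 and 260<c[k,0]<375 and 165<c[k,1]<290])
W=world("top",d);W0=world("top",np.load("top0.npz")["d"])
for nm,p,z in(("can",(.533,-.298),(.1,.16)),("bottle",(.357,-.443),(.1,.18)),("jar",(.519,-.456),(.042,.054))):
    print(nm,blob(W0,p,.05,*z),blob(W,p,.05,*z))
E
```

```text
before [([305, 172, 30, 29], 334), ([346, 198, 29, 30], 322), ([307, 204, 29, 42], 726), ([332, 243, 30, 32], 708), ([281, 245, 31, 32], 342)]
now [([305, 172, 29, 29], 327), ([307, 205, 28, 41], 725), ([332, 243, 30, 32], 337), ([282, 245, 31, 32], 340)]
can [ 5.40000e-01 -3.04300e-01  2.73403e+01  5.35700e-01 -3.01000e-01
  1.23700e-01  3.06000e+02] [ 5.4040e-01 -3.0360e-01  2.7617e+01  5.3640e-01 -3.0070e-01  1.2330e-01
  3.1300e+02]
bottle [ 3.60300e-01 -4.51600e-01  2.98297e+01  3.58000e-01 -4.46300e-01
  1.28200e-01  4.25000e+02] [ 3.60400e-01 -4.52700e-01  2.94932e+01  3.58100e-01 -4.46600e-01
  1.28700e-01  4.17000e+02]
jar [ 5.20000e-01 -4.56600e-01  3.00619e+01  5.18900e-01 -4.55900e-01
  4.85000e-02  3.10000e+02] [ 5.19900e-01 -4.55500e-01  2.96098e+01  5.19300e-01 -4.56100e-01
  4.82000e-02  3.06000e+02]
```

The nest pads sit at the same pixels as before, so the dial is in its notch; the 3 mm is hub play, inside the limits. The bystanders have not moved. Handing in.

```bash
python3 -c "
from bench import job; print(job.close_job())"
```

```text
the job is handed in; nothing more can be done
None
```

I did all three steps and handed the job in after about 36 s of robot time; the close gave no verdict. The gauge was lowered from nest 2 into the dish. The new hub was lowered into nest 2. The knob was then lifted and turned 72° clockwise twice, which put the new hub under the press.

**What the last checks showed:**
- **New hub:** the hub with the plain black hole stands in the press nest.
- **Knob:** its top reads 143.7 mm in the top camera, against 144.0 mm at the start, so it is home.
- **Dial:** the nest pads I could compare are within a pixel of where they were, so the dial is in its notch.
- **Gauge:** it stands upright in the dish, about 3 mm from the centre.
- **Bystanders:** the can, bottle and jar read within about 1 mm of their start positions. I did not re-measure the cutters and calipers, but the arm never worked low near them.

**What disagreed:**
- **Hubs off centre:** all five hubs read about 3 mm counterclockwise of their nest centres. I put this down to play in the nests, and it is within the 6 mm and 7 mm limits.
- **Cameras:** the side camera reads 3–4 mm further in +y than the top camera. I relied on the top camera because it agreed better with the gripper's contact positions.

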